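# Stand a fragile tile in a spring stand

### The job

Take the ceramic tile by its upper edge from the sloping cradle and stand it upright on its long edge on the spring stand's cork bed, close in front of the fence and about centred along it, and let go. Then slide the blue keeper up until its sprung pad holds the tile against the fence with the pad pushed in about half-way, never to its stop. The tile chips easily: grip it with no more than about 35 N, never drop it or bump it hard, and leave the coaster, the oil bottle and the chuck key alone.

Things in the scene. Friction and masses are not known exactly. Their poses are not given: they have to be found in the camera images.
- tile: loose white ceramic tile, blue frame and diamond on one face, 110 x 90 x 10 mm, 0.18 kg. Origin: centre of its lower long edge; x = across the 10 thickness, y = along the 110, z = up along the 90. At first it leans in the cradle, top 30 degrees off vertical towards the cradle's -x; the upper 45 of both faces is free. A grip over 50 N (per pad), or a bump over 40 N, chips it
- cradle: fixed plywood and wood rest, 120 (x) x 124 (y) mm, 59 high; origin on the table under the tile's lower edge, which it holds 26 mm above the table; back plate on its -x side, open above it
- stand: fixed plywood stand, 140 (x) x 244 (y) mm; origin on the table. Cork bed: y = 35 to 80, top at z = 18. Wooden fence at the +y end: cork face at y = 80 looking to -y, 130 long, centred at x = 0, top at z = 58. A tile against the fence has its middle plane at y = 75. The keeper slides along y in front of it; pad top z = 53
- keeper (a joint): travel in m of the blue keeper block (60 x 75 x 32) along the stand's +y towards the fence: 0 fully back, 0.095 fully forward. It has 9 N of friction and stays where it is left. The pad's free face is at stand y = -10 mm + this value, so it meets a 10 mm tile held against the fence at 0.080
- pad (a joint): how far in m the orange, cork-faced pad at the keeper's front (70 wide x 30 high) is pushed back into the keeper: 0 free, 0.012 at its stop; spring 600 N/m, so half-way (0.006) presses with 3.6 N, enough to slide the standing tile over the cork to the fence
- keeper_grip (a point): point to grip on the black bar handle on the keeper, 10 mm below the bar's top; the bar is 16 thick along the stand's y, 40 long along x, 30 high (top 82 above the table); it lies 80 mm behind the pad's free face
- coaster: loose thin wooden disc, 77 diameter, 8 thick, bystander; origin at the centre of its underside
- oil_bottle: loose small white oil bottle with a blue cap, 40 diameter, 76 high, bystander; origin at the centre of its underside
- key: loose black chuck key, 85 x 72 x 18, bystander; origin at the centre of its underside

How it is judged:
By the outcome, as a careful person would: the job done as asked, in the order asked, and still so for the second after the job is handed in, with the robot touching nothing.
It also fails if it takes over 61 s, if anything falls off the work surface, if the arm or the gripper's body presses on something with over 40 N, if the wrist force passes 120 N, or if a joint passes its speed limit or range.

### The arm

A 6-joint arm with a two-finger parallel gripper is mounted at the origin on a cart in front of the work surface, level with it; the furniture and walls round the work are solid. World frame = base frame: x ahead of the robot, y to its left, z up, the work surface at z = 0. Lengths are in m, angles in rad, forces in N, time in s.
With the tool pointing down it reaches from about 0.3 to 0.85 m from the base axis. Payload 5.4 kg.
Tool frame: the origin (TCP) lies on the centre line of the jaws, within the pads' length; the fingertips stand 22 mm ahead of it and the grasp point (between the pads) lies 3 mm ahead of it; z points along the fingers, y is the line along which they close (so a half turn about z gives the same grasp; the last joint's range is limited). The gripper opens to 85 mm and grips with 20 to 120 N. Pads are 22 mm wide; open, the fingers measure 114 mm over their backs; the gripper's body (76 mm by 85 mm) begins 54 mm behind the grasp point. The pads swing forward as they close: fully open they stand 13 mm farther back than shut.
Start: joints at [-1.311, 0.158, 1.597, -0, 1.386, -0.21], TCP at [0.26, -0.513, 0.253] pointing down, gripper open.
Joint ranges: [-2.91, 2.91], [-0.94, 2.29], [0.18, 2.7], [-1.29, 4.43], [0.17, 2.64], [-3, 3]. Speed limits (rad/s): [2.57, 2.57, 3.14, 3.14, 3.14, 3.14].

### API

Orientations are given as a unit quaternion [x, y, z, w].
In Python, from rig import manip, camrig, job_done gives the robot as it stands (manip), with the cameras (camrig) and the job as plain functions.
- The arm moves only by the shell command python3 steer.py 'ROWS' [FORCE]. ROWS is one flat JSON list of numbers that holds 1 to 20 rows one after another, with no inner brackets; each row has 5 numbers: dx, dy, dz in units of 20 mm, then a turn about the tool's z in rad, then the finger opening in m; each row shifts and turns the commanded pose from where the row before left it, along the tool's axes as they then stand; what a row does not reach is not made up. A row lasts 1/10 s, in which the tool goes at most 0.05 m and 0.15 rad, less where a joint would pass 70% of its speed; a pose out of reach is approached as far as the arm can. The fingers move at their own pace and stop on an object; FORCE is the grip in N (left out, the last holds). Time passes only in rows, so rows that do not move let the fingers close. It prints the time, the measured TCP pose, the force, the opening and the grip force at its end. Input that does not fit is refused with a message, and nothing moves.
- manip.observe(): the state, without advancing time (a new reading comes with each control period).
- camrig.read_camera(name): name is "scene" or "side" or "wrist"; returns the picture (420x560x3 uint8, red, green, blue); there is no depth.
- camrig.camera_params(name): a dict with "mtx" (3x3 intrinsics, pixels), "world_from_camera" (4x4, takes a point from camera to world coordinates). Camera axes: x right, y up, looking along -z (the intrinsics and any distortion apply to the point x, -y, -z); pixel columns grow to the right and rows downward; lengths in m; the calibration is good to about 2 mm. A picture is of the moment at which its call begins: read the wrist's pose just before it. camera_params takes no time and is no camera call; for the wrist camera it gives the pose at the moment of the call.
- job_done(): hands the job in; it is judged then, once.
The state is a dict: "t": time; "joint_positions": joint angles; "joint_vel": joint speeds; "tau": joint torques, N m; "position": TCP position; "tcp_rot": TCP orientation; "contact_force": force on the tool from outside, world axes, zero at the start; "wrist_torque": the same for the moment, N m; "width": finger opening in m; "gripper_force": force on a finger pad.
Only numpy, scipy, OpenCV 4.12 (cv2) and the standard library are available. Lean on these libraries where they do the work, as an engineer would, in place of code of your own. Each camera call takes 0.05 s, during which the arm holds its last target. There are 200 camera calls.

## Working session

There is one attempt and no reset: what is moved stays moved. The work goes in short steps, Python scripts to look and compute and a shell command to move; the robot and the scene stay as the last step left them, time stands still between calls to the robot, and variables do not carry over. Pictures are saved under pics/ and viewed, at most 10 in all, crops included, and the job is handed in when it is done.

```bash
ls; mkdir -p pics; python3 - <<'E'
from rig import manip, camrig, job_done
import cv2,numpy as np
np.set_printoptions(precision=4,suppress=True)
ims=[]
for n in("scene","side"):
    im=camrig.read_camera(n)[:,:,::-1]; cv2.imwrite(f"pics/{n}0.png",im)
    p=camrig.camera_params(n); print(n,p)
print(manip.observe())
E
```

```text
pics
rig.py
steer.py
scene {'mtx': array([[408.2479,   0.    , 281.9057],
       [  0.    , 408.2479, 205.2915],
       [  0.    ,   0.    ,   1.    ]]), 'world_from_camera': array([[-0.897 ,  0.2758, -0.3454,  0.2506],
       [-0.4415, -0.5214,  0.7302,  0.7437],
       [ 0.0213,  0.8075,  0.5895,  0.6914],
       [ 0.    ,  0.    ,  0.    ,  1.    ]])}
side {'mtx': array([[421.4851,   0.    , 286.4426],
       [  0.    , 421.4851, 212.3018],
       [  0.    ,   0.    ,   1.    ]]), 'world_from_camera': array([[-0.9173,  0.1848, -0.3527,  0.2146],
       [-0.3977, -0.383 ,  0.8338,  0.8993],
       [ 0.019 ,  0.9051,  0.4248,  0.5318],
       [ 0.    ,  0.    ,  0.    ,  1.    ]])}
{'t': 0.1, 'joint_positions': array([-1.3111,  0.159 ,  1.5981,  0.    ,  1.3862, -0.2101]), 'joint_vel': array([-0.0009,  0.0003, -0.0028,  0.0007,  0.0002,  0.0003]), 'tau': array([  0.0004, -39.6992, -33.2337,  -0.0002,   0.0042,  -0.    ]), 'position': array([ 0.2602, -0.5122,  0.2524]), 'tcp_rot': array([ 0.9725,  0.2328, -0.    , -0.0009]), 'contact_force': array([-0.8007, -0.1399,  0.3576]), 'wrist_torque': array([ 0.0192, -0.0229,  0.0816]), 'gripper_force': 0.0, 'width': 0.08526065370482942}
```

View pics/scene0.png

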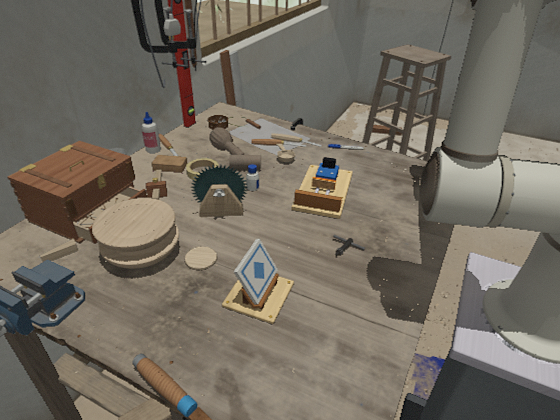

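View pics/side0.png

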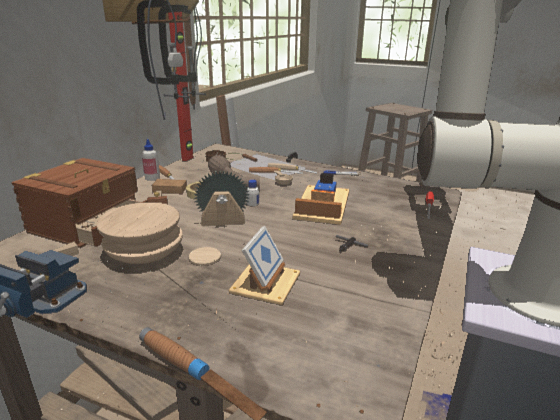

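The scene view shows the tile leaning in the cradle at about (258,272), with its base plate at (258,297). The stand is at (323,190): fence nearest the camera, blue keeper behind it at (326,170). The coaster is at (201,258), the oil bottle at (252,178) and the key at (348,245). The side view shows the same layout. Next I'll enlarge crops to pick corners.

```bash
cat > h.py <<'E'
import cv2,numpy as np
from rig import manip, camrig, job_done
np.set_printoptions(precision=4,suppress=True)
def ray(n,uv,p=None):
    p=p or camrig.camera_params(n); T=p["world_from_camera"]
    d=np.linalg.inv(p["mtx"])@[uv[0],uv[1],1]; return T[:3,3],T[:3,:3]@[d[0],-d[1],-d[2]]
def onz(n,uv,z,p=None):
    o,d=ray(n,uv,p); return o+d*(z-o[2])/d[2]
def tri(rs):
    A=0;b=0
    for o,d in rs:
        d=d/np.linalg.norm(d); M=np.eye(3)-np.outer(d,d); A=A+M; b=b+M@o
    return np.linalg.solve(A,b)
def proj(n,X,p=None):
    p=p or camrig.camera_params(n); T=p["world_from_camera"]; c=T[:3,:3].T@(np.array(X)-T[:3,3]); c=c*[1,-1,-1]; q=p["mtx"]@c; return q[:2]/q[2]
E
python3 - <<'E'
from h import *
a=cv2.imread("pics/scene0.png");b=cv2.imread("pics/side0.png")
f=lambda im,x,y:cv2.resize(im[y:y+75,x:x+100],None,fx=4,fy=4,interpolation=cv2.INTER_CUBIC)
cv2.imwrite("pics/crop0.png",np.vstack([np.hstack([f(a,210,238),f(b,215,225)]),np.hstack([f(a,275,150),f(b,275,160)])]))
for n,uv,z in[("scene",(258,297),0.01),("scene",(323,190),.03),("scene",(348,245),.01),("scene",(201,258),.008),("scene",(252,188),.0)]:print(onz(n,uv,z))
E
```

```text
[0.5472 0.2254 0.01  ]
[ 0.5658 -0.1993  0.03  ]
[ 0.4284 -0.0263  0.01  ]
[0.7281 0.1802 0.008 ]
[ 0.7757 -0.1503  0.    ]
```

View pics/crop0.png

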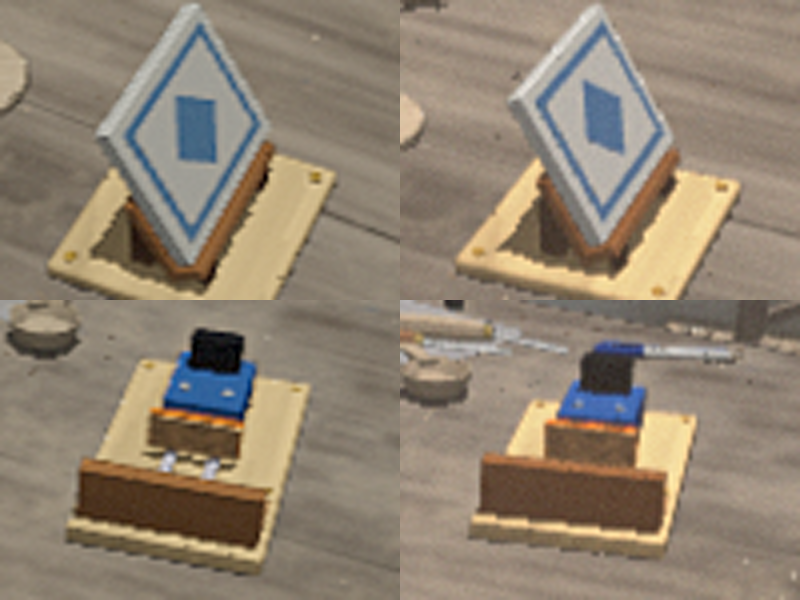

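The crops show clear tile corners, the cradle plate and the stand plate and fence. I'll triangulate these.

```bash
python3 - <<'E'
from h import *
S=lambda u,v,o:(o[0]+u/4-.375,o[1]+v/4-.375)
def t2(a,b,oa,ob):
    return tri([ray("scene",S(*a,oa)),ray("side",S(*b,ob))])
oa,ob=(210,238),(215,225)
P={k:t2(a,b,oa,ob) for k,a,b in[("top",(205,12),(207,10)),("left",(122,139),(130,112)),("bot",(188,264),(197,243)),("right",(270,128),(274,149)),("backleft",(102,134),(111,97)),("backtop",(190,4),(197,4))]}
for k in P:print(k,P[k])
print("sides",[np.linalg.norm(P[a]-P[b]) for a,b in[("top","left"),("left","bot"),("bot","right"),("right","top")]])
for nm,uv in[("cradle L",(50,268)),("R",(335,172)),("B",(203,320))]:print(nm,onz("scene",S(*uv,oa),.012))
oa,ob=(275,150),(275,160)
for k,a,b in[("fenceTL",(80,460),(84,459)),("fenceTR",(270,489),(266,476)),("handleTL",(192,331),(184,354)),("handleTR",(243,336),(232,354))]:
    a=(a[0],a[1]-300);b=(b[0],b[1]-300);print(k,t2(a,b,oa,ob),onz("scene",S(*a,oa),.058),onz("side",S(*b,ob),.058),onz("scene",S(*a,oa),.082))
for nm,uv in[("FLbot",(67,540)),("FRbot",(262,573)),("FR",(262,560)),("BR",(309,384)),("BL",(138,360)),("FL",(67,522))]:print(nm,onz("scene",S(uv[0],uv[1]-300,oa),0.0 if 'bot' in nm else .012))
p=camrig.camera_params("wrist");print(p, manip.observe()["position"])
E
```

```text
top [0.5742 0.1606 0.11  ]
left [0.5752 0.2474 0.0917]
bot [0.532  0.2584 0.0312]
right [0.5432 0.1391 0.0174]
backleft [0.5772 0.2624 0.1078]
backtop [0.5818 0.1606 0.1123]
sides [np.float64(0.08880101393998122), np.float64(0.07508046714816458), np.float64(0.12064761624803508), np.float64(0.0999826627481665)]
cradle L [0.6034 0.2798 0.012 ]
R [0.4986 0.1485 0.012 ]
B [0.5155 0.2727 0.012 ]
fenceTL [ 0.6239 -0.1296  0.054 ] [ 0.6232 -0.1238  0.058 ] [ 0.6188 -0.1211  0.058 ] [ 0.609 -0.091  0.082]
fenceTR [ 0.4957 -0.1588  0.0536] [ 0.4939 -0.1526  0.058 ] [ 0.4933 -0.149   0.058 ] [ 0.4847 -0.1186  0.082 ]
handleTL [ 0.6022 -0.2791  0.0885] [ 0.6214 -0.3307  0.058 ] [ 0.6274 -0.3603  0.058 ] [ 0.6074 -0.29    0.082 ]
handleTR [ 0.5633 -0.2803  0.0943] [ 0.5831 -0.3424  0.058 ] [ 0.5915 -0.3782  0.058 ] [ 0.5705 -0.3012  0.082 ]
FLbot [ 0.6229 -0.1067  0.    ]
FRbot [ 0.487  -0.1352  0.    ]
FR [ 0.4879 -0.1338  0.012 ]
BR [ 0.5332 -0.373   0.012 ]
BL [ 0.6697 -0.3426  0.012 ]
FL [ 0.6254 -0.1112  0.012 ]
{'mtx': array([[314.5402,   0.    , 279.1055],
       [  0.    , 314.5402, 207.3796],
       [  0.    ,   0.    ,   1.    ]]), 'world_from_camera': array([[ 0.453 ,  0.8548,  0.2531,  0.3233],
       [-0.8915,  0.4348,  0.1271, -0.4795],
       [-0.0014, -0.2832,  0.959 ,  0.3714],
       [ 0.    ,  0.    ,  0.    ,  1.    ]])} [ 0.2602 -0.5122  0.2524]
```

The rows are not in the units I measure in: shifts go in units of 20 mm. I convert before sending: 0.04 m is 2, -0.011 m is -0.55.

```bash
python3 steer.py '[2, -0.55, -0.25, 0, 0.085, 2, -0.55, -0.25, 0, 0.085, 2, -0.55, -0.25, 0, 0.085, 2, -0.55, -0.25, 0, 0.085, 2, -0.55, -0.25, 0, 0.085, 2, -0.55, -0.25, 0, 0.085, 2, -0.55, -0.25, 0, 0.085, 2, -0.55, -0.25, 0, 0.085, 2, -0.55, -0.25, 0, 0.085, 2, -0.55, -0.25, 0, 0.085, 0, 0, 0, 0, 0.085, 0, 0, 0, 0, 0.085, 0, 0, 0, 0, 0.085]' 20
cat > snap.py <<'E'
import sys,pickle
from h import *
n=sys.argv[1]; s=manip.observe(); p=camrig.camera_params("wrist"); im=camrig.read_camera("wrist")[:,:,::-1]
cv2.imwrite(f"pics/{n}.png",im); pickle.dump(p,open(f"pics/{n}.pkl","wb")); print(s["t"],s["position"],s["tcp_rot"])
E
python3 snap.py w1
```

```text
t: 1.4
position: [0.5664, -0.234, 0.3027]
tcp_rot: [0.973, 0.232, -0.001, -0.0]
contact_force: [0.1, -0.1, -0.0]
width: 0.0849
gripper_force: 0.0
1.4 [ 0.5664 -0.234   0.3027] [ 0.9726  0.2324 -0.0006 -0.0003]
```

View pics/w1.png

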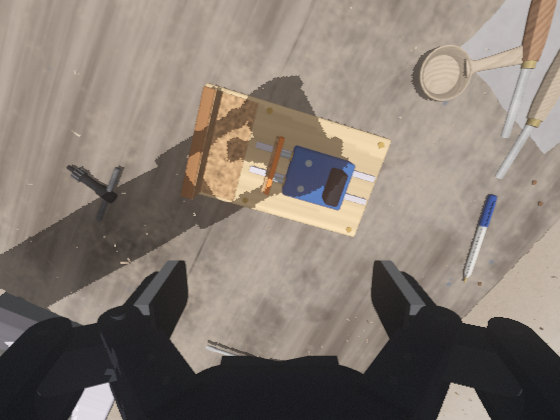

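The wrist view shows the stand at about (285,160), with the fence on its left at (203,140) and the cork bed next to it. The orange pad is at (272,165), the blue keeper at (318,178) and the black bar at (337,187). Nothing blocks the bed. Next I'll look at the cradle.

Converted, 0.019 m is 0.95, -0.04 m is -2.

```bash
python3 steer.py '[0.95, -2, 0, 0, 0.085, 0.95, -2, 0, 0, 0.085, 0.95, -2, 0, 0, 0.085, 0.95, -2, 0, 0, 0.085, 0.95, -2, 0, 0, 0.085, 0.95, -2, 0, 0, 0.085, 0.95, -2, 0, 0, 0.085, 0.95, -2, 0, 0, 0.085, 0.95, -2, 0, 0, 0.085, 0.95, -2, 0, 0, 0.085, 0.95, -2, 0, 0, 0.085, 0.95, -2, 0, 0, 0.085, 0, 0, 0, 0, 0.085]'
python3 steer.py '[0, 0, 0, -0.15, 0.085, 0, 0, 0, -0.15, 0.085, 0, 0, 0, -0.15, 0.085, 0, 0, 0, -0.15, 0.085, 0, 0, 1, -0.15, 0.085, 0, 0, 1, -0.15, 0.085, 0, 0, 1, -0.15, 0.085, 0, 0, 1.5, -0.146, 0.085, 0, 0, 1.5, 0, 0.085, 0, 0, 0, 0, 0.085, 0, 0, 0, 0, 0.085, 0, 0, 0, 0, 0.085]'
python3 snap.py w2
python3 - <<'E'
import cv2,numpy as np
a=cv2.imread("pics/w1.png");b=cv2.imread("pics/w2.png")
cv2.imwrite("pics/w1c.png",cv2.resize(a[70:250,170:410],None,fx=3.333,fy=3.333,interpolation=cv2.INTER_CUBIC))
E
```

```text
t: 2.75
position: [0.5521, 0.3012, 0.3028]
tcp_rot: [0.972, 0.235, -0.0, -0.001]
contact_force: [0.4, -0.2, -0.6]
width: 0.0849
gripper_force: 0.0
t: 3.95
position: [0.5546, 0.2974, 0.1857]
tcp_rot: [0.673, 0.74, 0.002, 0.001]
contact_force: [-0.5, -0.0, 1.5]
width: 0.0848
gripper_force: 0.0
3.95 [0.5546 0.2974 0.1857] [0.6731 0.7395 0.0015 0.001 ]
```

View pics/w2.png

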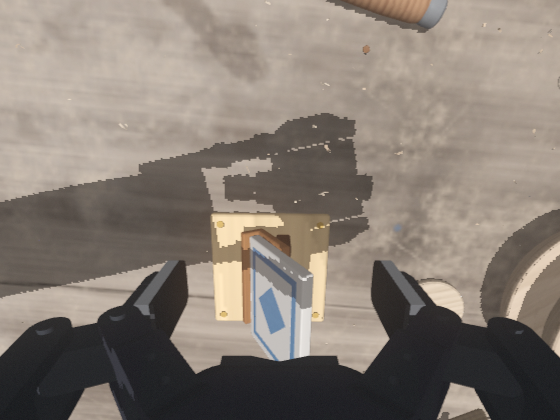

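View pics/w1c.png

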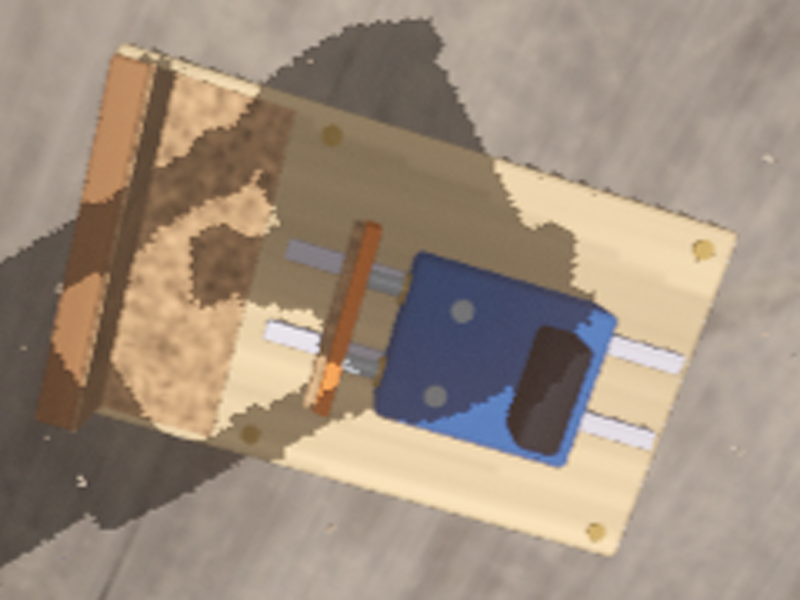

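The wrist view shows the tile in the cradle. Its near end's back-top corner is around (312,277) and its front-top around (299,303). A low brown front lip runs along x≈246, and the back plate top is at (275,240). The stand crop gives fence, pad and bar corners. I'll enlarge the tile end to check the lip.

```bash
python3 - <<'E'
import cv2,numpy as np
b=cv2.imread("pics/w2.png");a=cv2.imread("pics/side0.png")
f=lambda im,x,y,w,h,s:cv2.resize(im[y:y+h,x:x+w],None,fx=s,fy=s,interpolation=cv2.INTER_CUBIC)
cv2.imwrite("pics/crop2.png",np.hstack([f(b,235,205,100,150,4),f(a,240,250,50,75,8)]))
E
```

```text
(no output)
```

View pics/crop2.png

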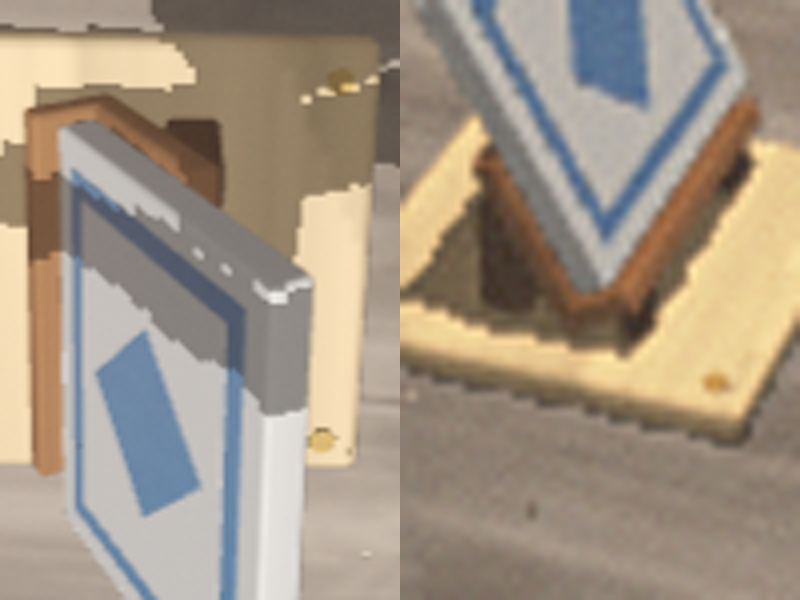

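```bash
python3 - <<'E'
from h import *
import pickle
p=pickle.load(open("pics/w2.pkl","rb"))
q=lambda u,v:(235+u/4-.375,205+v/4-.375)
print("BT",onz(0,q(312,282),.1014,p),"FT",onz(0,q(260,300),.1064,p),"lower",onz(0,(298,363),.1064,p), "FB",onz(0,q(62,128),.0285,p))
for c in[(212,213.5),(329,213.5),(326,321),(216,321.5)]:print(onz(0,c,.012,p),onz(0,c,.008,p))
p=pickle.load(open("pics/w1.pkl","rb"))
q=lambda u,v:(170+u/3.333-.35,70+v/3.333-.35)
for k,c,z in[("plate",(122,43),.012),("",(737,234),.012),("",(614,555),.012),("fence top outerL",(110,53),.058),("innerL",(157,63),.058),("innerR",(76,430),.058),("outerR",(38,415),.058),("bedend L",(296,110),.018),("bedend R",(216,438),.018),("bar",(540,326),.082),("",(592,345),.082),("",(560,455),.082),("",(512,440),.082),("padL",(360,222),.053),("padR",(308,405),.053)]:print(k,onz(0,q(*c),z,p))
E
```

```text
BT [0.5813 0.2612 0.1014] FT [0.5717 0.2595 0.1064] lower [0.5786 0.188  0.1064] FB [0.5304 0.2571 0.0285]
[0.4908 0.2711 0.012 ] [0.49   0.2698 0.008 ]
[0.6045 0.2817 0.012 ] [0.6053 0.2805 0.008 ]
[0.6183 0.1598 0.012 ] [0.6192 0.157  0.008 ]
[0.4993 0.1483 0.012 ] [0.4986 0.1453 0.008 ]
plate [ 0.6222 -0.1054  0.012 ]
 [ 0.6659 -0.3424  0.012 ]
 [ 0.531 -0.368  0.012]
fence top outerL [ 0.6185 -0.1139  0.058 ]
innerL [ 0.6226 -0.1287  0.058 ]
innerR [ 0.4961 -0.1524  0.058 ]
outerR [ 0.4951 -0.1382  0.058 ]
bedend L [ 0.63   -0.1725  0.018 ]
bedend R [ 0.5037 -0.1982  0.018 ]
bar [ 0.6058 -0.277   0.082 ]
 [ 0.6081 -0.2953  0.082 ]
 [ 0.5708 -0.3047  0.082 ]
 [ 0.568  -0.2877  0.082 ]
padL [ 0.6071 -0.2106  0.053 ]
padR [ 0.5409 -0.223   0.053 ]
```

Stand yaw comes out at about 10.9° and cradle yaw at about 5.4°. The tile's top centre is at roughly (0.582, 0.206, 0.104). The steering can't tilt the tool, so I'll straddle the upper edge with vertical jaws. Then I'll swing the tile upright with the back finger while closing.

Converted, -0.033 m is -1.65, -0.03 m is -1.5.

```bash
python3 steer.py '[-1.5, 0.175, 0, 0, 0.05, -1.5, 0.175, 0, 0, 0.05, -1.65, 0.17, 0, 0, 0.05, 0, 0, 0, 0, 0.05, 0, 0, 1, 0, 0.05, 0, 0, 1, 0, 0.05, 0, 0, 1, 0, 0.05, 0, 0, 0, 0, 0.05, 0, 0, 0, 0, 0.05, 0, 0, 0, 0, 0.05]' 20
python3 snap.py w3
python3 - <<'E'
from h import *
s=manip.observe()
P=s["position"];print("s,r",P@[.9956,.094,0],P@[-.094,.9956,0],s["width"])
# scene far-end check with known z
for n,o,u,v in[("scene",(210,238),190,4),("side",(215,225),197,4),("scene",(210,238),102,134),("side",(215,225),111,97)]:
    print(onz(n,(o[0]+u/4-.375,o[1]+v/4-.375),.1014))
E
```

```text
t: 5.0
position: [0.5736, 0.2065, 0.1255]
tcp_rot: [0.673, 0.74, 0.001, 0.001]
contact_force: [0.9, 0.2, -0.3]
width: 0.0501
gripper_force: 0.0
5.0 [0.5736 0.2065 0.1255] [0.6726 0.74   0.0014 0.0011]
s,r 0.5904051164735371 0.15168143702905304 0.050152726170651224
[0.5897 0.1499 0.1014]
[0.5896 0.1413 0.1014]
[0.5805 0.2571 0.1014]
[0.583  0.2529 0.1014]
```

```bash
python3 steer.py '[0, 0, 0.5, 0, 0.05, 0, 0, 0.5, 0, 0.05, 0, 0, 0.3, 0, 0.05, 0, 0, 0, 0, 0.05, 0, 0, 0, 0, 0.04, 0, 0, 0, 0, 0.034, 0, 0, 0, 0, 0.034, 0, 0, 0, 0, 0.034]' 20
```

```text
t: 5.85
position: [0.5726, 0.2061, 0.0977]
tcp_rot: [0.673, 0.74, 0.0, 0.0]
contact_force: [-0.0, 0.1, -0.2]
width: 0.034
gripper_force: 0.0
```

```bash
python3 snap.py w4; python3 -c "
import cv2
a=cv2.imread('pics/w4.png');cv2.imwrite('pics/w4c.png',cv2.resize(a[180:,130:430],None,fx=2.4,fy=2.4))"
```

```text
5.85 [0.5726 0.2061 0.0977] [0.6727 0.7399 0.0003 0.0002]
```

View pics/w4c.png

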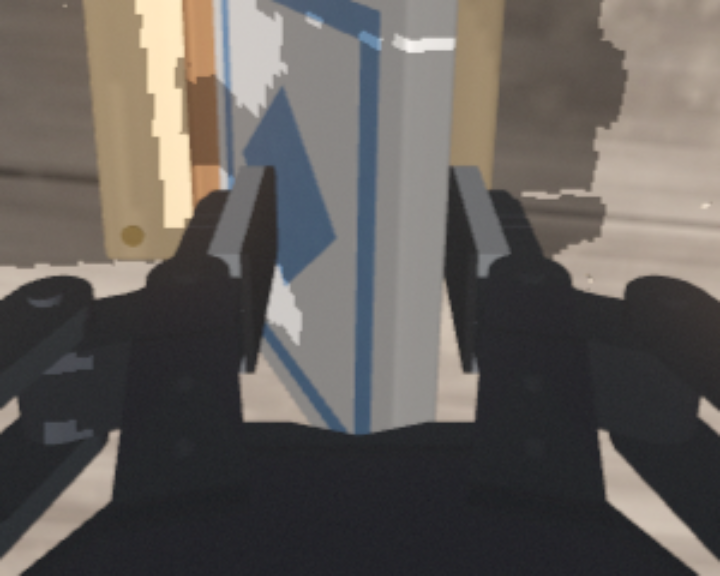

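The jaws straddle the tile's upper edge: the right (back) pad sits next to the top back corner and the left pad is in front of the frame face. Now I'll swing it upright.

Converted, -0.004 m is -0.2, -0.002 m is -0.1.

```bash
python3 steer.py '[0, -0.15, -0.1, 0, 0.031, 0, -0.2, -0.125, 0, 0.028, 0, -0.2, -0.125, 0, 0.026, 0, -0.2, -0.075, 0, 0.024, 0, -0.2, -0.075, 0, 0.022, 0, -0.2, -0.05, 0, 0.02, 0, -0.2, -0.05, 0, 0.018, 0, -0.15, -0.05, 0, 0.017, 0, -0.1, 0, 0, 0.016, 0, 0, 0, 0, 0.016]' 20
```

```text
t: 6.9
position: [0.5402, 0.203, 0.1102]
tcp_rot: [0.673, 0.74, -0.0, -0.0]
contact_force: [0.3, 0.1, 0.2]
width: 0.0161
gripper_force: 0.1
```

```bash
python3 steer.py '[0, 0, 0, 0, 0.014, 0, 0, 0, 0, 0.013, 0, 0, 0, 0, 0.012, 0, 0, 0, 0, 0.011, 0, 0, 0, 0, 0.01, 0, 0, 0, 0, 0.008, 0, 0, 0, 0, 0.006, 0, 0, 0, 0, 0.006]' 25
```

```text
t: 7.7
position: [0.5405, 0.203, 0.1103]
tcp_rot: [0.673, 0.74, 0.0, 0.0]
contact_force: [0.1, -1.0, 0.1]
width: 0.0095
gripper_force: 25.2
```

```bash
python3 steer.py '[0, 0, -0.1, 0, 0.006, 0, 0, -0.2, 0, 0.006, 0, 0, -0.3, 0, 0.006, 0, 0, -0.5, 0, 0.006, 0, 0, -1, 0, 0.006, 0, 0, -1, 0, 0.006, 0, 0, -1, 0, 0.006, 0, 0, -0.75, 0, 0.006, 0, 0, 0, 0, 0.006, 0, 0, 0, 0, 0.006]' 
python3 snap.py w5; python3 - <<'E'
from h import *
o=[]
for n in("scene","side"):
    im=camrig.read_camera(n)[:,:,::-1]; cv2.imwrite(f"pics/{n}1.png",im)
    o.append(cv2.resize(im[180:300,200:320],None,fx=3.3,fy=3.3,interpolation=cv2.INTER_CUBIC))
w=cv2.imread("pics/w5.png")
cv2.imwrite("pics/lift.png",np.hstack(o))
E
```

```text
t: 8.7
position: [0.5404, 0.203, 0.2072]
tcp_rot: [0.673, 0.74, 0.0, 0.0]
contact_force: [-0.3, -0.3, -2.3]
width: 0.0098
gripper_force: 24.9
8.7 [0.5404 0.203  0.2072] [0.6727 0.7399 0.     0.    ]
```

View pics/lift.png

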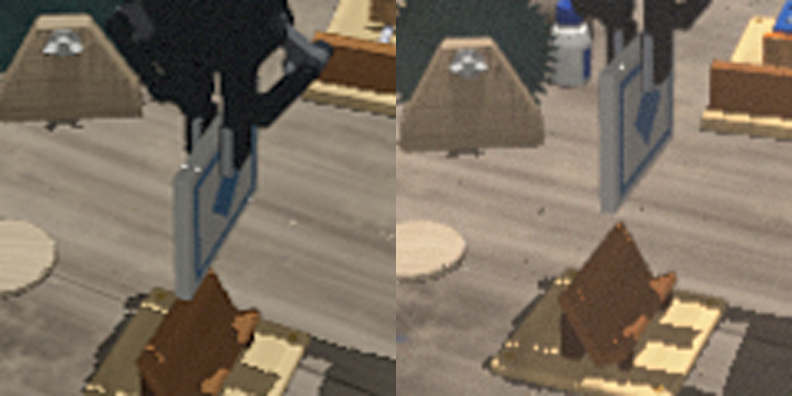

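The tile hangs upright and flush between the pads, clear of the cradle; its near-end bottom is at scene crop (192,298) and side crop (217,211). Next I'll measure its offset along the jaws and its bottom height.

```bash
python3 - <<'E'
from h import *
P=manip.observe()["position"]
S=lambda u,v:(200+u/3.3-.35,180+v/3.3-.35)
for nm,a,b,z in[("nearbot",(192,298),(217,211),.1235),("neartop",(193,180),(217,95),.2135),("farbot",(256,193),(275,138),.1235)]:
    X=tri([ray("scene",S(*a)),ray("side",S(*b))])
    for Y in(X,onz("scene",S(*a),z),onz("side",S(*b),z)): print(nm,Y,"s,r rel TCP",(Y-P)@[.9956,.094,0],(Y-P)@[-.094,.9956,0])
E
```

```text
nearbot [0.5287 0.2572 0.1289] s,r rel TCP -0.00580749245840293 0.05506163661840618
nearbot [0.5309 0.2524 0.1235] s,r rel TCP -0.004020538566825828 0.05012376069146479
nearbot [0.5333 0.2487 0.1235] s,r rel TCP -0.0020070595917776332 0.046158871870668236
neartop [0.5452 0.2237 0.1868] s,r rel TCP 0.0075478296470244625 0.020169833672464266
neartop [0.5296 0.2512 0.2135] s,r rel TCP -0.005465869326741131 0.04903444181728858
neartop [0.5197 0.276  0.2135] s,r rel TCP -0.012951799431411282 0.07465721174483045
farbot [0.5355 0.1595 0.1317] s,r rel TCP -0.0082117380155825 -0.04287143655346487
farbot [0.54   0.151  0.1235] s,r rel TCP -0.004537413904419555 -0.05170809480998154
farbot [0.5417 0.1443 0.1235] s,r rel TCP -0.0034608378251886037 -0.05852207537246855
```

Converted, -0.01 m is -0.5, -0.003 m is -0.15.

```bash
python3 steer.py '[-0.5, 0, 0, 0, 0.006, -1, -0.05, 0, 0, 0.006, -1.5, -0.05, 0, 0, 0.006, -1.5, -0.05, 0, 0, 0.006, -1.5, -0.05, 0, 0, 0.006, -1.5, -0.05, 0, 0, 0.006, -1.5, -0.05, 0, 0, 0.006, -1.5, -0.05, 0, 0, 0.006, -1.5, -0.05, 0, 0, 0.006, -1.5, -0.05, 0, 0, 0.006, -1.5, -0.025, 0, 0, 0.006, -1.5, 0, 0, 0, 0.006, -1, 0, 0, 0, 0.006, -0.15, 0, 0, 0, 0.006, 0, 0, 0, 0, 0.006, 0, 0, 0, 0, 0.006]' 
python3 steer.py '[0, 0, 0, 0.075, 0.006, 0, 0, 0, 0.14, 0.006, 0, 0, 0, 0.14, 0.006, 0, 0, 0, 0.14, 0.006, 0, 0, 0, 0.14, 0.006, 0, 0, 0, 0.14, 0.006, 0, 0, 0, 0.14, 0.006, 0, 0, 0, 0.14, 0.006, 0, 0, 0, 0.14, 0.006, 0, 0, 0, 0.14, 0.006, 0, 0, 0, 0.14, 0.006, 0, 0, 0, 0, 0.006, 0, 0, 0, 0, 0.006, 0, 0, 0, 0, 0.006]'
python3 snap.py w6; python3 - <<'E'
from h import *
s=manip.observe();q=s["tcp_rot"];a=2*np.arctan2(q[1],q[0]);print(np.degrees(a))
d=np.array([.5642,-.1497])-s["position"][:2];print(d@[np.cos(a),np.sin(a)],d@[np.sin(a),-np.cos(a)])
E
```

```text
t: 10.45
position: [0.5642, -0.1485, 0.2069]
tcp_rot: [0.673, 0.74, 0.0, -0.001]
contact_force: [0.4, -0.2, -1.7]
width: 0.0096
gripper_force: 24.8
t: 11.85
position: [0.5645, -0.1488, 0.2073]
tcp_rot: [0.995, 0.097, -0.0, -0.0]
contact_force: [0.5, -0.1, -1.6]
width: 0.0094
gripper_force: 24.8
11.85 [ 0.5645 -0.1488  0.2073] [ 0.9953  0.0967 -0.0001 -0.0001]
11.061268002506853
-0.0004147699176702235 0.000723867658536571
```

The rows are not in the units I measure in: shifts go in units of 20 mm. I convert before sending: 0.02 m is 1, 0.015 m is 0.75.

```bash
python3 steer.py '[0, 0.035, 0.75, 0, 0.006, 0, 0, 1, 0, 0.006, 0, 0, 1, 0, 0.006, 0, 0, 1, 0, 0.006, 0, 0, 0.6, 0, 0.006, 0, 0, 0.4, 0, 0.006, 0, 0, 0.15, 0, 0.006, 0, 0, 0, 0, 0.006, 0, 0, 0, 0, 0.006]' 
python3 steer.py '[0, 0, 0.05, 0, 0.006, 0, 0, 0.05, 0, 0.006, 0, 0, 0.05, 0, 0.006, 0, 0, 0.05, 0, 0.006, 0, 0, 0, 0, 0.006]'
```

```text
t: 12.8
position: [0.5653, -0.1503, 0.1102]
tcp_rot: [0.995, 0.095, 0.001, 0.0]
contact_force: [-0.1, -0.9, -0.8]
width: 0.0096
gripper_force: 24.7
t: 13.3
position: [0.5645, -0.1499, 0.1051]
tcp_rot: [0.995, 0.095, -0.0, -0.0]
contact_force: [0.3, 0.5, -1.6]
width: 0.0096
gripper_force: 24.7
```

```bash
python3 steer.py '[0, 0, 0.05, 0, 0.006, 0, 0, 0.025, 0, 0.006, 0, 0, 0, 0, 0.006]'
python3 steer.py '[0, 0, 0.025, 0, 0.006, 0, 0, 0.025, 0, 0.006, 0, 0, 0, 0, 0.006]'
python3 steer.py '[0, 0, 0.025, 0, 0.006, 0, 0, 0.025, 0, 0.006, 0, 0, 0, 0, 0.006]'
```

```text
t: 13.6
position: [0.5645, -0.1499, 0.1037]
tcp_rot: [0.995, 0.095, -0.0, -0.0]
contact_force: [-0.1, -0.3, -1.6]
width: 0.0094
gripper_force: 24.7
t: 13.9
position: [0.5646, -0.1499, 0.1027]
tcp_rot: [0.995, 0.095, -0.0, -0.0]
contact_force: [0.2, 0.3, -1.2]
width: 0.01
gripper_force: 24.7
t: 14.2
position: [0.5646, -0.1499, 0.1017]
tcp_rot: [0.995, 0.095, -0.0, -0.0]
contact_force: [0.9, 0.1, -1.0]
width: 0.0094
gripper_force: 24.7
```

```bash
for i in 1 ; do python3 steer.py '[0, 0, 0.025, 0, 0.006, 0, 0, 0.025, 0, 0.006, 0, 0, 0, 0, 0.006]'; done
python3 - <<'E'
from h import *
f=[]
for i in range(4):
    camrig.read_camera("wrist"); f.append(manip.observe()["contact_force"])
print(np.mean(f,0))
E
```

```text
t: 14.5
position: [0.5646, -0.1499, 0.1007]
tcp_rot: [0.995, 0.095, -0.0, -0.0]
contact_force: [-0.5, 0.1, -0.9]
width: 0.0095
gripper_force: 24.7
[-0.0361 -0.0319 -1.8497]
```

```bash
cat > f.py <<'E'
from h import *
f=[]
for i in range(3):
    camrig.read_camera("wrist"); s=manip.observe(); f.append(s["contact_force"])
print(np.mean(f,0),s["position"])
E
python3 steer.py '[0, 0, 0.025, 0, 0.006, 0, 0, 0.025, 0, 0.006, 0, 0, 0, 0, 0.006]'|sed -n '4p'; python3 f.py
python3 steer.py '[0, 0, 0.025, 0, 0.006, 0, 0, 0.025, 0, 0.006, 0, 0, 0, 0, 0.006]'|sed -n '4p'; python3 f.py
```

```text
contact_force: [-1.1, 0.5, 3.5]
[-0.6757  1.0369  5.1866] [ 0.565  -0.15    0.1005]
contact_force: [-4.0, 2.2, 11.7]
[-4.219   2.4462 11.3452] [ 0.565  -0.1501  0.1005]
```

Converted, 0.0005 m is 0.025.

```bash
python3 steer.py '[0, 0, 0.025, 0, 0.006, 0, 0, 0, 0, 0.006, 0, 0, 0, 0, 0.006]'|sed -n '4p'; python3 f.py
```

```text
contact_force: [-4.7, 3.2, 14.9]
[-5.4308  2.5984 14.7093] [ 0.565  -0.1502  0.1005]
```

Touchdown came at TCP z 0.1005. I'll ease the pressure and release.

```bash
python3 steer.py '[0, 0, -0.05, 0, 0.006, 0, 0, -0.015, 0, 0.006, 0, 0, 0, 0, 0.006]' 20; python3 f.py; python3 steer.py '[0, 0, 0, 0, 0.01, 0, 0, 0, 0, 0.011, 0, 0, 0, 0, 0.012, 0, 0, 0, 0, 0.014, 0, 0, 0, 0, 0.018, 0, 0, 0, 0, 0.024, 0, 0, 0, 0, 0.03, 0, 0, 0, 0, 0.03]'; python3 f.py
```

```text
t: 16.35
position: [0.565, -0.15, 0.1005]
tcp_rot: [0.995, 0.095, 0.0, 0.0]
contact_force: [-1.6, 1.6, 6.3]
width: 0.0095
gripper_force: 26.0
[-1.8999  0.9844  6.545 ] [ 0.565  -0.15    0.1005]
t: 17.3
position: [0.5646, -0.1499, 0.0996]
tcp_rot: [0.995, 0.095, -0.0, 0.0]
contact_force: [0.6, 0.1, -0.7]
width: 0.0303
gripper_force: 0.0
[-0.1471 -0.183   0.1369] [ 0.5646 -0.15    0.0996]
```

```bash
python3 steer.py '[0, 0, -0.2, 0, 0.03, 0, 0, -0.4, 0, 0.03, 0, 0, -0.75, 0, 0.03, 0, 0, -1.25, 0, 0.03, 0, 0, -1.5, 0, 0.03, 0, 0, -1.65, 0, 0.05, 0, 1, 0, 0, 0.05, 0, 1.5, 0, 0, 0.05, 0, 1.5, 0, 0, 0.05, -0.2, 1.5, 0, 0, 0.05, 0, 1, 0, 0, 0.05, 0, 0.65, 0, 0, 0.05, 0, 0, 0, 0, 0.05, 0, 0, 0, 0, 0.05]'
python3 snap.py w7
python3 - <<'E'
from h import *
import pickle
p=pickle.load(open("pics/w7.pkl","rb"))
im=cv2.imread("pics/w7.png");hsv=cv2.cvtColor(im,cv2.COLOR_BGR2HSV)
for nm,m in[("blue",(hsv[...,0]>100)&(hsv[...,0]<130)&(hsv[...,1]>110)),("grey/white",(hsv[...,1]<22)&(hsv[...,2]>130))]:
    n,l,st,c=cv2.connectedComponentsWithStats(m.astype(np.uint8))
    for i in np.argsort(-st[1:,4])[:4]+1: print(nm,st[i],c[i])
print("bar expected px",proj(0,(.588,-.2912,.082),p),"tile top c",proj(0,(.563,-.1503,.108),p))
n="scene";im=camrig.read_camera(n)[:,:,::-1];cv2.imwrite("pics/scene2.png",im);print(proj(n,(.563,-.1503,.06)))
E
```

```text
t: 18.85
position: [0.5878, -0.2906, 0.2146]
tcp_rot: [0.995, 0.095, -0.0, -0.0]
contact_force: [0.3, 0.6, 0.6]
width: 0.0501
gripper_force: 0.0
18.85 [ 0.5878 -0.2906  0.2146] [ 0.9954  0.0953 -0.0001 -0.0003]
blue [ 225  160   78   66 2516] [255.4583 190.8672]
blue [495 150  13  42 433] [501.358  170.5012]
blue [300 223   3   2   5] [300.8 223.4]
blue [299 176   3   3   3] [300. 177.]
grey/white [ 433    0  127  126 5151] [510.4613  40.9911]
grey/white [  72  134   36  139 1818] [ 89.5281 198.7536]
grey/white [493 192  14  68 698] [498.596 224.139]
grey/white [305 200  34   8 252] [322.1984 203.6111]
bar expected px [280.4783 203.2873] tile top c [ 89.8365 209.7862]
[318.3273 190.0144]
```

```bash
python3 - <<'E'
from h import *
import pickle
p=pickle.load(open("pics/w7.pkl","rb"))
x=np.array([.982,.189,0]);
for z in(.108,.018):
  for k in(-.055,.055): print(z,k,proj(0,np.array([.563,-.1503,z])+k*x,p))
im=cv2.imread("pics/w7.png")
for r in list(range(118,150,3))+list(range(255,300,4)): print(r,[tuple(map(int,im[r,c])) for c in(78,88,98)])
m=(cv2.cvtColor(im,cv2.COLOR_BGR2HSV)[...,1]<22)&(im[...,0]>130)
for r in(140,170,200,230,260): print(r,np.where(m[r,60:125])[0][[0,-1]]+60)
E
```

```text
0.108 -0.055 [101.498  275.5986]
0.108 0.055 [ 76.5239 134.6557]
0.018 -0.055 [146.918 234.407]
0.018 0.055 [133.5941 128.9452]
118 [(150, 164, 178), (157, 171, 185), (161, 174, 188)]
121 [(150, 162, 176), (153, 166, 180), (157, 170, 185)]
124 [(147, 159, 173), (97, 137, 185), (96, 131, 175)]
127 [(147, 159, 173), (105, 148, 196), (99, 138, 185)]
130 [(149, 161, 175), (105, 148, 197), (104, 144, 193)]
133 [(145, 157, 169), (116, 119, 124), (112, 116, 120)]
136 [(227, 231, 235), (110, 114, 117), (109, 113, 117)]
139 [(229, 232, 236), (110, 114, 117), (107, 112, 117)]
142 [(229, 233, 236), (110, 114, 117), (107, 112, 116)]
145 [(228, 232, 235), (109, 113, 117), (108, 112, 116)]
148 [(229, 232, 235), (132, 135, 140), (109, 112, 116)]
255 [(158, 171, 185), (76, 84, 93), (134, 137, 139)]
259 [(153, 167, 181), (79, 87, 95), (134, 138, 140)]
263 [(127, 139, 151), (77, 84, 92), (133, 137, 139)]
267 [(79, 88, 96), (76, 83, 90), (132, 137, 139)]
271 [(77, 84, 92), (71, 79, 85), (132, 136, 138)]
275 [(79, 87, 95), (74, 83, 92), (81, 89, 98)]
279 [(78, 85, 93), (80, 89, 97), (82, 90, 101)]
283 [(76, 84, 92), (80, 89, 97), (83, 91, 101)]
287 [(82, 90, 99), (81, 90, 98), (76, 84, 93)]
291 [(78, 84, 95), (78, 87, 95), (78, 87, 95)]
295 [(78, 86, 94), (78, 86, 95), (80, 88, 97)]
299 [(74, 81, 90), (78, 88, 96), (84, 93, 102)]
140 [73 86]
170 [78 91]
200 [84 96]
230 [89 99]
260 [ 96 104]
```

The tile's top edge in the image spans rows 134–274 against 135–276 predicted, so it is standing upright, where planned. Now I'll grip the bar.

Converted, 0.03 m is 1.5, 0.025 m is 1.25.

```bash
python3 steer.py '[0, 0, 1, 0, 0.05, 0, 0, 1.5, 0, 0.05, 0, 0, 1.5, 0, 0.05, 0, 0, 1.25, 0, 0.05, 0, 0, 0.75, 0, 0.05, 0, 0, 0.5, 0, 0.05, 0, 0, 0.25, 0, 0.05, 0, 0, 0, 0, 0.05, 0, 0, 0, 0, 0.04, 0, 0, 0, 0, 0.03, 0, 0, 0, 0, 0.024, 0, 0, 0, 0, 0.02, 0, 0, 0, 0, 0.016, 0, 0, 0, 0, 0.01, 0, 0, 0, 0, 0.01, 0, 0, 0, 0, 0.01]' 30
python3 f.py
```

```text
t: 20.55
position: [0.5886, -0.2931, 0.0807]
tcp_rot: [0.995, 0.095, 0.001, 0.002]
contact_force: [1.1, -5.5, 0.8]
width: 0.0158
gripper_force: 32.0
[ 1.0746 -5.3736  0.43  ] [ 0.5886 -0.2932  0.0807]
```

Converted, -0.006 m is -0.3, -0.005 m is -0.25.

```bash
python3 steer.py '[0, -0.15, 0, 0, 0.01, 0, -0.25, 0, 0, 0.01, 0, -0.3, 0, 0, 0.01, 0, -0.3, 0, 0, 0.01, 0, -0.3, 0, 0, 0.01, 0, -0.3, 0, 0, 0.01, 0, -0.3, 0, 0, 0.01, 0, -0.3, 0, 0, 0.01, 0, -0.25, 0, 0, 0.01, 0, -0.15, 0, 0, 0.01, 0, 0, 0, 0, 0.01, 0, 0, 0, 0, 0.01]'
cat > g.py <<'E'
from h import *
f=[]
for i in range(4):
    camrig.read_camera("wrist"); s=manip.observe(); f.append(s["contact_force"]@[-.189,.982,0])
P=s["position"];d=P[:2]-[.5594,-.1405]
print("t",s["t"],"Fy",np.mean(f),"F",s["contact_force"],"bar y",80+1000*d@[-.189,.982],"x",1000*d@[.982,.189])
E
python3 g.py
```

```text
t: 21.9
position: [0.5791, -0.2422, 0.0807]
tcp_rot: [0.995, 0.095, 0.002, 0.002]
contact_force: [3.1, -6.8, -1.1]
width: 0.0152
gripper_force: 31.9
t 22.1 Fy -6.060467830433716 F [ 2.383  -6.1494 -1.2619] bar y -23.541371903292898 x 0.14381625115818153
```

Converted, -0.003 m is -0.15, -0.002 m is -0.1.

```bash
python3 steer.py '[0, -0.15, 0, 0, 0.01, 0, -0.1, 0, 0, 0.01, 0, -0.05, 0, 0, 0.01, 0, -0.05, 0, 0, 0.01, 0, -0.05, 0, 0, 0.01, 0, 0, 0, 0, 0.01, 0, 0, 0, 0, 0.01]'; python3 g.py; python3 snap.py w8
python3 - <<'E'
from h import *
import pickle
p=pickle.load(open("pics/w8.pkl","rb")); im=cv2.imread("pics/w8.png")
x=np.array([.982,.189,0]);y=np.array([-.189,.982,0]);F=np.array([.5594,-.1405,0])
for xx in(.03,.045):
  for yy,z in((.065,.108),(.075,.108),(.08,.058),(.095,.058)): print(xx,yy,proj(0,F+xx*x+(yy-.08)*y+[0,0,z],p))
r=int(proj(0,F+.04*x+[-0,0,.108],p)[1]);print(r)
if 0<=r<420: print([(c,tuple(map(int,im[r,c]))) for c in range(0,300,3)])
E
```

```text
t: 22.8
position: [0.5777, -0.2348, 0.0807]
tcp_rot: [0.995, 0.095, 0.002, 0.003]
contact_force: [3.2, -8.5, -2.5]
width: 0.0155
gripper_force: 31.7
t 23.0 Fy -8.316486204585637 F [ 3.2823 -7.4016 -2.3049] bar y -16.04773899458489 x 0.1947232682192208
23.0 [ 0.5777 -0.2348  0.0807] [0.9955 0.0947 0.0018 0.0025]
0.03 0.065 [ 24.1885 250.0042]
0.03 0.075 [ -7.645 250.078]
0.03 0.08 [ 74.5163 206.2023]
0.03 0.095 [ 42.3352 206.2533]
0.045 0.065 [ 12.9004 204.2597]
0.045 0.075 [-20.3495 204.3112]
0.045 0.08 [ 68.492 174.496]
0.045 0.095 [ 35.3597 174.5309]
220
[(0, (218, 222, 225)), (3, (218, 222, 225)), (6, (218, 222, 225)), (9, (219, 222, 225)), (12, (218, 222, 225)), (15, (218, 222, 224)), (18, (209, 212, 216)), (21, (189, 192, 196)), (24, (132, 136, 139)), (27, (104, 107, 109)), (30, (104, 107, 108)), (33, (103, 107, 108)), (36, (100, 104, 105)), (39, (100, 104, 106)), (42, (101, 105, 107)), (45, (101, 104, 106)), (48, (99, 102, 104)), (51, (99, 103, 106)), (54, (100, 102, 104)), (57, (99, 102, 103)), (60, (98, 100, 103)), (63, (96, 99, 102)), (66, (96, 100, 100)), (69, (98, 101, 103
[... 955 characters left out ...]
100, 64, 43)), (204, (102, 64, 44)), (207, (101, 64, 43)), (210, (99, 61, 40)), (213, (101, 64, 43)), (216, (98, 62, 40)), (219, (99, 63, 41)), (222, (98, 63, 41)), (225, (97, 61, 38)), (228, (100, 63, 40)), (231, (97, 61, 38)), (234, (100, 65, 41)), (237, (98, 62, 40)), (240, (99, 63, 41)), (243, (99, 61, 41)), (246, (98, 61, 37)), (249, (100, 63, 40)), (252, (100, 62, 39)), (255, (98, 61, 38)), (258, (99, 62, 40)), (261, (101, 63, 42)), (264, (98, 59, 37)), (267, (99, 64, 40)), (270, (101, 63, 40)), (273, (101, 63, 40)), (276, (100, 62, 39)), (279, (100, 63, 40)), (282, (100, 63, 42)), (285, (99, 63, 42)), (288, (100, 64, 41)), (291, (99, 64, 44)), (294, (99, 64, 43)), (297, (99, 64, 43))]
```

```bash
cat > k.py <<'E'
from h import *
for n in(0,1,2):
    im=camrig.read_camera("wrist")[:,:,::-1] if n else cv2.imread("pics/w8.png")
    if n==1: continue
    b=im[217:224].astype(float).mean(0); g=np.gradient(b.sum(1)); rb=b[:,2]-b[:,0]
    o=np.where(rb[90:200]>50)[0]+90; bl=np.where(rb[120:240]<-30)[0]+120
    print("tile edge",np.argmin(g[:100]),"orange",o[[0,-1]],"blue from",bl[0])
E
python3 steer.py '[0, -0.05, 0, 0, 0.01, 0, -0.05, 0, 0, 0.01, 0, 0, 0, 0, 0.01, 0, 0, 0, 0, 0.01]'|sed -n '4p'; python3 g.py; python3 k.py
python3 steer.py '[0, -0.05, 0, 0, 0.01, 0, -0.05, 0, 0, 0.01, 0, 0, 0, 0, 0.01, 0, 0, 0, 0, 0.01]'|sed -n '4p'; python3 g.py; python3 k.py
```

```text
contact_force: [3.6, -9.5, -3.1]
t 23.65 Fy -8.7854684987852 F [ 3.689  -7.8911 -2.1262] bar y -14.198603137890274 x 0.18698675072121418
tile edge 23 orange [127 148] blue from 172
tile edge 29 orange [129 150] blue from 172
contact_force: [3.5, -9.3, -2.2]
t 24.35 Fy -9.409524791066097 F [ 3.8467 -9.3974 -3.2287] bar y -12.349350130433947 x 0.23113848300084072
tile edge 23 orange [127 148] blue from 172
tile edge 30 orange [129 150] blue from 172
```

```bash
for i in 1; do python3 steer.py '[0, -0.05, 0, 0, 0.01, 0, -0.05, 0, 0, 0.01, 0, 0, 0, 0, 0.01, 0, 0, 0, 0, 0.01]'|sed -n '4p'; python3 g.py; python3 k.py|tail -1; done
python3 steer.py '[0, -0.05, 0, 0, 0.01, 0, -0.05, 0, 0, 0.01, 0, 0, 0, 0, 0.01, 0, 0, 0, 0, 0.01]'|sed -n '4p'; python3 g.py; python3 k.py|tail -1
```

```text
contact_force: [3.2, -8.7, -2.3]
t 25.05 Fy -9.508730746259726 F [ 3.3227 -8.8044 -2.7909] bar y -10.335673296734186 x 0.21725338195537702
tile edge 24 orange [129 150] blue from 172
contact_force: [3.1, -8.9, -2.7]
t 25.75 Fy -9.554138342768574 F [ 4.4249 -9.4924 -2.3592] bar y -8.314332112527623 x 0.23985843164599885
tile edge 30 orange [129 150] blue from 172
```

```bash
python3 steer.py '[0, -0.05, 0, 0, 0.01, 0, -0.05, 0, 0, 0.01, 0, 0, 0, 0, 0.01, 0, 0, 0, 0, 0.01]'|sed -n '4p'; python3 g.py; python3 k.py|tail -1
python3 steer.py '[0, -0.05, 0, 0, 0.01, 0, -0.05, 0, 0, 0.01, 0, 0, 0, 0, 0.01, 0, 0, 0, 0, 0.01]'|sed -n '4p'; python3 g.py; python3 k.py|tail -1
```

```text
contact_force: [4.5, -9.7, -3.6]
t 26.45 Fy -9.874405165134775 F [ 4.0219 -9.1941 -3.5624] bar y -6.471438313561151 x 0.25527779400735184
tile edge 36 orange [132 153] blue from 172
contact_force: [4.3, -9.7, -4.0]
t 27.15 Fy -10.963495516244336 F [ 4.1596 -9.165  -4.2129] bar y -4.794713115823342 x 0.2794850224944643
tile edge 42 orange [136 157] blue from 172
```

The pad now shows about 4 mm compression, with the tile stopped at the fence. I'll advance a further 2 mm.

Converted, -0.001 m is -0.05.

```bash
python3 steer.py '[0, -0.05, 0, 0, 0.01, 0, -0.05, 0, 0, 0.01, 0, 0, 0, 0, 0.01, 0, 0, 0, 0, 0.01]'|sed -n '4p'; python3 g.py; python3 k.py
```

```text
contact_force: [3.5, -11.5, -3.7]
t 27.85 Fy -12.141646770991876 F [  4.6847 -11.5729  -3.8946] bar y -3.0459022551529245 x 0.2673054231169374
tile edge 23 orange [127 148] blue from 172
tile edge 47 orange [139 160] blue from 172
```

Converted, 0.0005 m is 0.025.

```bash
python3 steer.py '[0, 0.025, 0, 0, 0.01, 0, 0, 0, 0, 0.01, 0, 0, 0, 0, 0.01]'|sed -n '4p'; python3 g.py; python3 steer.py '[0, 0.025, 0, 0, 0.01, 0, 0, 0, 0, 0.01, 0, 0, 0, 0, 0.01]'|sed -n '4p'; python3 g.py;python3 k.py|tail -1
```

```text
contact_force: [3.9, -9.6, -2.9]
t 28.45 Fy -9.966205495943852 F [  3.8968 -10.4492  -4.1167] bar y -3.0745417576970624 x 0.2744845394263553
contact_force: [3.5, -7.6, -2.0]
t 28.95 Fy -8.415358048336044 F [ 2.4323 -7.5472 -2.0082] bar y -3.0866960484414534 x 0.27146750931414765
tile edge 47 orange [139 160] blue from 172
```

```bash
python3 steer.py '[0, 0.025, 0, 0, 0.01, 0, 0.025, 0, 0, 0.01, 0, 0.015, 0, 0, 0.01, 0, 0, 0, 0, 0.01]'|sed -n '4p'; python3 g.py; python3 steer.py '[0, 0, 0, 0, 0.016, 0, 0, 0, 0, 0.018, 0, 0, 0, 0, 0.021, 0, 0, 0, 0, 0.025, 0, 0, 0, 0, 0.03, 0, 0, 0, 0, 0.036, 0, 0, 0, 0, 0.04, 0, 0, 0, 0, 0.04]' 20; python3 k.py
```

```text
contact_force: [2.5, -4.4, 0.2]
t 29.65 Fy -5.425814959039597 F [ 2.7903 -4.7563  1.7103] bar y -3.13698072407594 x 0.2762787726030247
t: 30.45
position: [0.5742, -0.2206, 0.0795]
tcp_rot: [0.995, 0.095, -0.0, -0.0]
contact_force: [0.0, -0.3, 0.0]
width: 0.04
gripper_force: 0.0
tile edge 23 orange [127 148] blue from 172
tile edge 49 orange [142 162] blue from 174
```

Converted, -0.03 m is -1.5, 0.03 m is 1.5.

```bash
python3 steer.py '[0, 0, -0.25, 0, 0.04, 0, 0, -0.75, 0, 0.04, 0, 0, -1.5, 0, 0.04, 0, 0, -1.5, 0, 0.04, 0, 0, -1.5, 0, 0.04, 0, 0, -1.5, 0, 0.04, 0, 1, 0, 0, 0.04, 0, 1.5, 0, 0, 0.04, 0, 0, 0, 0, 0.04, 0, 0, 0, 0, 0.04]'; python3 snap.py w9; python3 - <<'E'
from h import *
o=[]
for n,x,y in(("scene",265,130),("side",265,140)):
    im=camrig.read_camera(n)[:,:,::-1]; o.append(cv2.resize(im[y:y+80,x:x+105],None,fx=3.8,fy=3.8,interpolation=cv2.INTER_CUBIC))
w=cv2.imread("pics/w9.png")[60:320,20:400]; t=np.hstack(o); w=cv2.resize(w,(410,280)); c=np.zeros((280,t.shape[1],3),np.uint8); c[:,:410]=w
cv2.imwrite("pics/final.png",np.vstack([t,c]))
E
```

```text
t: 31.55
position: [0.5837, -0.2701, 0.2206]
tcp_rot: [0.995, 0.095, 0.0, 0.0]
contact_force: [-0.3, 0.1, 0.0]
width: 0.0401
gripper_force: 0.0
31.55 [ 0.5837 -0.2701  0.2206] [0.9955 0.0948 0.0004 0.0001]
```

View pics/final.png

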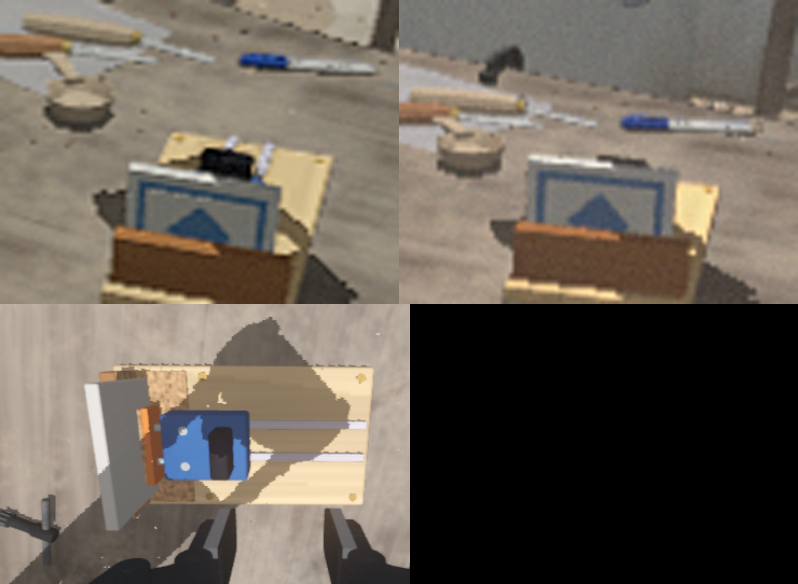

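The tile stands upright against the fence and centred on it. The pad is against the tile with a visible gap left to the keeper block, and the gripper is clear of everything.

```bash
python3 -c "
from rig import manip, camrig, job_done
print(job_done())"
```

```text
the job is handed in; nothing more can be done
None
```

The job is handed in at about 32 s of the 61 s allowed: the tile stands upright and about centred against the fence, held by the keeper with its pad pushed in about 6 mm of 12 by camera measurement, and the largest grip on the tile I read was 26 N.

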